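# Fill the empty places in the seasoning caddy

## Robot

A 6-joint arm with a two-finger parallel gripper is mounted at the origin on the work surface. World frame = base frame: x ahead of the robot, y to its left, z up, the work surface at z = 0. Lengths are in m, angles in degrees, forces in N, time in s.
With the tool pointing down it reaches from about 0.3 to 0.75 m from the base axis. Payload 8.5 kg.
Tool frame: the origin (TCP) lies at the centre of the arm's flange, where the gripper is bolted on; the fingertips stand 173 mm ahead of it and the grasp point (between the pads) lies env.pinch_z ahead of it (env.pinch_z is the distance from the TCP to the grasp point, in m); z points along the fingers, y is the line along which they close (so a half turn about z gives the same grasp; the last joint's range is limited). The gripper opens to 85 mm and grips with 20 to 120 N. Pads are 22 mm wide; open, the fingers measure 114 mm over their backs; the gripper's body (76 mm by 85 mm) begins 54 mm behind the grasp point. The pads swing forward as they close: fully open they stand 13 mm farther back than shut.
Start: joints at [-86.935, 21.807, 74.336, -0, 83.858, -12.336], TCP at [0.146, -0.53, 0.405] pointing down, gripper open.
Joint ranges: [-178.18, 178.18], [-50.72, 133.34], [12.68, 142.11], [-81.47, 261.47], [9.98, 163.14], [-165.26, 165.26]. Speed limits (degrees/s): [136.94, 136.94, 180, 180, 180, 180].

## Interface

Orientations are given as a 3x3 rotation matrix whose columns are the frame's x, y, z axes.
In Python, from rig import env, get_image, job, spotter gives the robot as it stands. The module is installed in compiled form; this text tells all that it offers.
- The arm moves only by the shell command python3 -m creep 'ROWS' [FORCE]. ROWS is text: rows parted by semicolons, each of 7 numbers parted by spaces: the turn, a rotation vector about the tool's x, y, z in units of 8 degrees (1.0 is 8 degrees), then the shift along the tool's x, y, z in units of 30 mm (1.0 is 30 mm), then the finger opening in mm, from 0 to 85.4. A call has 1 to 12 rows; each row is the pose to reach, as a shift and turn from the pose commanded when the call began, along the tool's axes at that moment; what a row does not reach only later rows make up. A row lasts 1/10 s, in which the tool goes at most 50 mm and 8.59 degrees, less where a joint would pass 70% of its speed; a pose out of reach is approached as far as the arm can. A call with a gripper value outside its range is refused whole. The fingers move at their own pace and stop on an object; FORCE is the grip in N (left out, the last holds). Time passes only in rows, so rows that repeat a pose let the fingers close. It gives the time, the measured TCP pose, the force, the opening and the grip force at its end, in the units of the state.
- env.observe(): the state, without advancing time (a new reading comes with each control period).
- get_image(name): name is "scene" or "top" or "wrist"; returns a dict with "image" (384x512x3 uint8, blue, green, red), "depth" (384x512 float32, m along the optical axis (not along the pixel's ray), 0 where there is no reading), "intrinsics" (3x3 intrinsics, pixels), "D" ([k1, k2, p1, p2, k3] as OpenCV has them; the pictures are not rectified), "view" (4x4, takes a point from world to camera coordinates). Camera axes: x right, y up, looking along -z (the intrinsics and any distortion apply to the point x, -y, -z); pixel columns grow to the right and rows downward; lengths in m; the calibration is good to about 2 mm. A picture is of the moment at which its call begins.
- job.close_job(): hands the job in; it is judged then, once.
Trained networks look in a picture, given as the dict that the camera call returned (one of the last four; its "shot" number tells which), for a name from the list of things; names that differ only in an ending like _2 or _b are one class to them, and where a whole thing is asked for, a point or a joint stands for the part that bears it (a point fixed in the world has none). Each returns a list of dicts, best first, with "p" (0 to 1); they miss things now and then, are a little off and sometimes report something else, mostly with a low value. They report only what shows in the picture. A call takes as long as a camera call. They do not tell look-alikes from the thing itself.
- spotter.boxes_of(label, picture): "xy" ([column, row] in pixels, amid what is visible of it).
The state is a dict: "time_s": time; "q": joint angles; "qvel": joint speeds; "joint_efforts": joint torques, N m; "position": TCP position; "tool_rot": TCP orientation; "ft_force": force on the tool from outside, world axes, zero at the start; "wrist_torque": the same for the moment, N m; "grip_width": finger opening in m; "gripper_force": force on a finger pad.
Only numpy, scipy, OpenCV 4.12 (cv2) and the standard library are available. Lean on these libraries where they do the work, as an engineer would, in place of code of your own. Each camera call takes 0.05 s, during which the arm holds its last target. There are 200 camera calls.

## Task

The wooden seasoning caddy has two empty compartments. Lift the spare steel pot off its hook, and take the other spare from the table beside the caddy, and stand one in each empty compartment, upright and down on its floor. Set them down without dropping them, and leave the pots already in the caddy and the bowl, mug and grinder where they are.

Things in the scene. Friction and masses are not known exactly. Their poses are not given: they have to be found in the camera images.
- caddy: pale wooden seasoning caddy, 154 mm (its x) by 228 mm (its y), walls 32 mm high and 6 mm thick, open on top; 2 (along x) by 3 (along y) square compartments, inner width 68 mm, pitch 74 mm, floor 6 mm thick. It does not move during the work. Four compartments hold a pot, two are empty, which ones varies. Origin at the centre of its underside.
- pocket0 (a point): centre of the floor of compartment 0 of the caddy (near row in the caddy's x, -y end), whether or not it is occupied; axes as the caddy's
- pocket1 (a point): centre of the floor of compartment 1 of the caddy (near row in the caddy's x, middle), whether or not it is occupied; axes as the caddy's
- pocket2 (a point): centre of the floor of compartment 2 of the caddy (near row in the caddy's x, +y end), whether or not it is occupied; axes as the caddy's
- pocket3 (a point): centre of the floor of compartment 3 of the caddy (far row in the caddy's x, -y end), whether or not it is occupied; axes as the caddy's
- pocket4 (a point): centre of the floor of compartment 4 of the caddy (far row in the caddy's x, middle), whether or not it is occupied; axes as the caddy's
- pocket5 (a point): centre of the floor of compartment 5 of the caddy (far row in the caddy's x, +y end), whether or not it is occupied; axes as the caddy's
- pot1: steel lidded pot 54 mm in diameter, 90 mm high with its loop handle, 0.18 kg, as loose. Origin: centre of its underside, z up. This one already stands in a compartment of the caddy and stays there; its handle's yaw varies.
- pot2: steel lidded pot 54 mm in diameter, 90 mm high with its loop handle, 0.18 kg, as loose. Origin: centre of its underside, z up. This one already stands in a compartment of the caddy and stays there; its handle's yaw varies.
- pot3: steel lidded pot 54 mm in diameter, 90 mm high with its loop handle, 0.18 kg, as loose. Origin: centre of its underside, z up. This one already stands in a compartment of the caddy and stays there; its handle's yaw varies.
- pot4: steel lidded pot 54 mm in diameter, 90 mm high with its loop handle, 0.18 kg, as loose. Origin: centre of its underside, z up. This one already stands in a compartment of the caddy and stays there; its handle's yaw varies.
- hung: spare steel lidded pot, same shape and axes as loose, 0.13 to 0.25 kg. It hangs upright by its loop from the stand's hook: the wire passes through the loop's opening along x and the loop's top bar rests on it, so its underside is 86 mm over the table. Origin: centre of its underside, z up.
- loose: spare steel lidded pot, 0.13 to 0.25 kg, standing on the table on the other side of the caddy from the stand. Round body 54 mm in diameter; shoulder from 40 mm up to a flat lid, 34 mm wide, at 50 mm. A stiff loop handle stands on the lid (see its loop point). Origin: centre of its underside, z up.
- hung_loop (a point): hung pot: middle of the pot's upright rectangular loop handle, 73 mm above its underside; axes as the pot's. The loop is 34 mm wide along y, 10 mm thick along x, from 50 to 90 mm above the underside; its opening (through along x) is 22 mm wide, from 50 to 82 mm. Its two outer sides at y = +-17 mm are flat and upright
- loose_loop (a point): loose pot: middle of the pot's upright rectangular loop handle, 73 mm above its underside; axes as the pot's. The loop is 34 mm wide along y, 10 mm thick along x, from 50 to 90 mm above the underside; its opening (through along x) is 22 mm wide, from 50 to 82 mm. Its two outer sides at y = +-17 mm are flat and upright
- stand: fixed small wooden hook stand, left or right of the caddy; origin on the table straight below the hanging place. Base 90 mm wide (y), x from -5 to 120 mm, 14 mm high; post 16 mm thick at x = +85 mm with a 22 mm ball on top, up to 182 mm. The hook leaves the post towards -x (see hook).
- hook (a point): top of the hook's level wire above the stand's origin, 168 mm over the table, axes as the stand's. Steel wire 6 mm thick, level to x = -18 mm, then its end turns up to x = -29 mm, 177 mm high. A hanging loop rests within 12 mm of here along x; it must rise more than 10 and less than 24 mm, then slide off along -x.
- bowl: stainless steel bowl, 150 mm across, 55 mm high, stays; origin at the centre of its underside
- mug: grey ceramic mug, 80 mm across, 90 mm high, handle at +y, stays; origin at the centre of its underside
- grinder: yellow pepper grinder, 56 mm across, 131 mm high, stays; origin at the centre of its underside
There are look-alikes about, which are no part of the job. Leave any red look-alike of the pot4 alone.

How it is judged:
By the outcome, as a careful person would: the job done as asked, in the order asked, and still so for the second after the job is handed in, with the robot touching nothing.
It also fails if it takes over 64 s, if anything falls off the work surface, if the arm or the gripper's body presses on something with over 40 N, if the wrist force passes 120 N, or if a joint passes its speed limit or range.

## Working session

There is one attempt and no reset: what is moved stays moved. The work goes in short steps, Python scripts to look and compute and a shell command to move; the robot and the scene stay as the last step left them, time stands still between calls to the robot, and variables do not carry over. Pictures are saved under pics/ and viewed, at most 10 in all, crops included, and the job is handed in when it is done.

```bash
mkdir -p pics
cat > h.py <<'E'
import numpy as np, cv2
from rig import env,get_image,job,spotter
def w2p(P,d):
    P=np.atleast_2d(P); c=(d["view"][:3,:3]@P.T).T+d["view"][:3,3]
    c=c*[1,-1,-1]
    return cv2.projectPoints(c,np.zeros(3),np.zeros(3),d["intrinsics"],np.array(d["D"],float))[0].reshape(-1,2)
def ray(uv,d):
    n=cv2.undistortPoints(np.array(uv,float).reshape(-1,1,2),d["intrinsics"],np.array(d["D"],float)).reshape(-1,2)
    R=d["view"][:3,:3];t=d["view"][:3,3]
    v=np.c_[n[:,0],-n[:,1],-np.ones(len(n))]@R
    return -R.T@t, v
def atz(uv,d,z):
    o,v=ray(uv,d); return o+v*((z-o[2])/v[:,2])[:,None]
def cloud(d):
    h,w=d["depth"].shape
    vv,uu=np.mgrid[:h,:w]
    o,v=ray(np.c_[uu.ravel(),vv.ravel()],d)
    return (o+v*d["depth"].reshape(-1,1)).reshape(h,w,3)
def tri(a,da,b,db):
    o1,v1=ray(a,da);o2,v2=ray(b,db);v1=v1[0]/np.linalg.norm(v1[0]);v2=v2[0]/np.linalg.norm(v2[0])
    s=np.linalg.lstsq(np.c_[v1,-v2],o2-o1,rcond=None)[0]
    p,q=o1+s[0]*v1,o2+s[1]*v2
    return (p+q)/2,np.linalg.norm(p-q)
E
python3 - <<'E'
from h import *
np.set_printoptions(precision=4,suppress=True)
print(env.pinch_z,env.observe()["tool_rot"],env.observe()["time_s"])
ims=[]
for n in["scene","top"]:
    d=get_image(n);cv2.imwrite(f"pics/{n}0.png",d["image"]);c=cloud(d)
    np.savez(f"{n}0.npz",c=c,**{k:d[k] for k in["image","depth","intrinsics","D","view"]})
    for l in["caddy","hung","loose","hung_loop","stand","hook","bowl","mug","grinder"]:
        for r in spotter.boxes_of(l,d)[:6]:
            u=np.round(r["xy"]).astype(int);print(n,l,round(r["p"],2),u,c[u[1],u[0]])
E
```

```text
0.1547 [[ 0.9641  0.2656 -0.0001]
 [ 0.2656 -0.9641  0.0015]
 [ 0.0003 -0.0015 -1.    ]] 0.0
scene caddy 0.67 [288 215] [ 0.5403 -0.0094  0.0115]
scene hung 0.66 [404 254] [0.4968 0.3435 0.1345]
scene loose 0.87 [245 149] [ 0.4797 -0.2852  0.0502]
scene hung_loop 0.75 [289 216] [ 0.5392 -0.0062  0.0093]
scene hung_loop 0.68 [405 256] [0.4998 0.349  0.1346]
scene hung_loop 0.46 [190 201] [ 0.7297 -0.2263  0.0135]
scene hung_loop 0.32 [303 205] [0.5103 0.016  0.0529]
scene stand 0.85 [385 291] [0.5641 0.3605 0.0639]
scene hook 0.57 [385 293] [0.5582 0.3594 0.0495]
scene hook 0.35 [278 285] [0.7253 0.1605 0.0143]
scene bowl 0.72 [188 202] [ 0.7362 -0.2272  0.0126]
scene bowl 0.46 [289 220] [0.5505 0.0064 0.0104]
scene mug 0.6 [280 286] [0.7238 0.1664 0.015 ]
scene mug 0.59 [288 221] [0.5566 0.0088 0.0122]
scene grinder 0.87 [194 124] [ 0.5499 -0.4675  0.0753]
top caddy 0.77 [233 244] [ 0.5231 -0.0112  0.0272]
top hung 0.85 [ 94 259] [0.4788 0.3307 0.1364]
top hung_loop 0.93 [ 98 258] [0.4812 0.32   0.1375]
top hung_loop 0.57 [233 242] [ 0.5281 -0.0115  0.0311]
top stand 0.61 [102 236] [0.5521 0.3569 0.0151]
top hook 0.88 [110 238] [0.5456 0.3318 0.0202]
top bowl 0.69 [301 159] [ 0.7662 -0.2068  0.0036]
top grinder 0.73 [411 232] [ 0.5333 -0.4709  0.1184]
```

View pics/scene0.png

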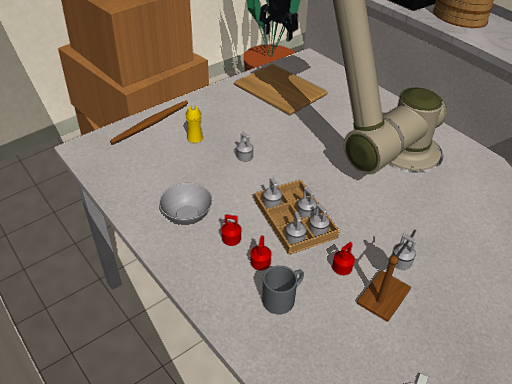

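View pics/top0.png

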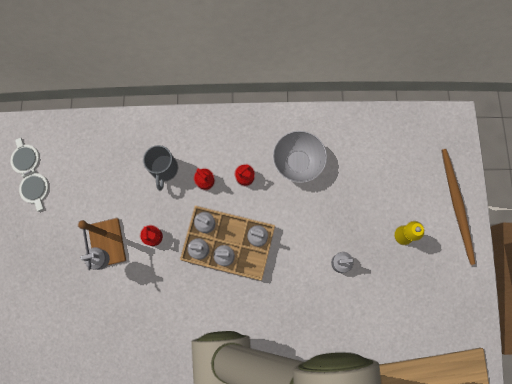

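The scene shows spares: silver hung pot at (404,254) scene / (94,258) top; loose silver pot at (245,149) / (343,262). Candidates that could be mistaken: red pots at top (151,236), (204,179), (244,175), and four caddy pots at (204,222), (257,235), (198,248), (223,255). Empty compartments are top (231,229) and (252,262). Next: fit geometry.

Run:
```python
from h import *
np.set_printoptions(precision=4,suppress=True)
D={n:np.load(n+"0.npz") for n in["scene","top"]}
for n,d in D.items():
    c=d["c"];hsv=cv2.cvtColor(d["image"],cv2.COLOR_BGR2HSV);ok=d["depth"]>0
    wood=(hsv[...,1]>90)&(hsv[...,0]>8)&(hsv[...,0]<28)&ok
    tab=ok&(c[...,0]>.3)&(c[...,0]<.8)&(abs(c[...,1])<.5)&(hsv[...,1]<40)
    z=c[tab][:,2];print(n,"table z",np.median(z[abs(z)<.02]))
    near=lambda x,y,r:np.hypot(c[...,0]-x,c[...,1]-y)<r
    m=wood&near(.53,0,.17)&(c[...,2]>.024)&(c[...,2]<.042)
    P=c[m];print(" caddy rim n",len(P),"z",np.median(P[:,2]),cv2.minAreaRect(P[:,:2].astype(np.float32)))
    m=wood&near(.53,.36,.12)&(c[...,2]>.006)&(c[...,2]<.022)
    P=c[m];print(" stand base",len(P),np.median(P[:,2]),cv2.minAreaRect(P[:,:2].astype(np.float32)))
    m=wood&near(.53,.36,.14)&(c[...,2]>.10)
    P=c[m];print(" post",len(P),P.mean(0),P[:,2].max())
    for nm,x,y,lo,hi in[("loose",.48,-.285,.058,.1),("hung",.48,.335,.14,.19)]:
        m=(hsv[...,1]<60)&near(x,y,.05)&(c[...,2]>lo)&(c[...,2]<hi)&ok;P=c[m]
        print(" ",nm,"loop",len(P),P.mean(0),P[:,2].max(),cv2.minAreaRect(P[:,:2].astype(np.float32)))
        m=(hsv[...,1]<60)&near(x,y,.05)&(c[...,2]>(lo-.05))&(c[...,2]<lo-.02)&ok;P=c[m]
        print("   body",len(P),cv2.minEnclosingCircle(P[:,:2].astype(np.float32)))
big=[]
t=D["top"]["image"];s=D["scene"]["image"]
cr=[s[125:165,220:270],t[240:285,318:368],t[205:275,70:140],s[220:325,350:430],t[200:285,175:285],s[170:255,245:345]]
cr=[cv2.resize(x,(260,260),interpolation=cv2.INTER_CUBIC) for x in cr]
cv2.imwrite("pics/crop1.png",np.vstack([np.hstack(cr[:3]),np.hstack(cr[3:])]))
```

```text
scene table z 0.0018137134718521075
 caddy rim n 920 z 0.03224123057028322 ((0.5307410955429077, 0.006079182028770447), (0.23145456612110138, 0.1570187658071518), 75.11502075195312)
 stand base 1276 0.015121237302666901 ((0.5361441969871521, 0.34738752245903015), (0.1298513114452362, 0.09001971781253815), 12.430403709411621)
 post 206 [0.5672 0.3556 0.1485] 0.18532879108940603
  loose loop 76 [ 0.4704 -0.3023  0.0802] 0.09597679561676764 ((0.4700017273426056, -0.3029673397541046), (0.03090810962021351, 0.025461610406637192), 52.28612518310547)
   body 122 ((0.47294387221336365, -0.29854604601860046), 0.02635367400944233)
  hung loop 170 [0.4889 0.3367 0.1669] 0.18186802120333356 ((0.4917123317718506, 0.33470726013183594), (0.03199779614806175, 0.07019703090190887), 85.19482421875)
   body 128 ((0.48616549372673035, 0.3361144959926605), 0.027440285310149193)
top table z 0.00022897899525120557
 caddy rim n 1040 z 0.031936488406541064 ((0.5280568599700928, 0.004265241324901581), (0.22632381319999695, 0.15204587578773499), 74.92424774169922)
 stand base 982 0.01407297965450438 ((0.5348193645477295, 0.3454985022544861), (0.12351217120885849, 0.08966900408267975), 11.830188751220703)
 post 109 [0.5597 0.347  0.1547] 0.18341563413702167
  loose loop 61 [ 0.4675 -0.3033  0.0878] 0.09393496507000387 ((0.46790391206741333, -0.3051795959472656), (0.010310410521924496, 0.03453206643462181), 4.353023529052734)
   body 33 ((0.4629225432872772, -0.28267383575439453), 0.03732937574386597)
  hung loop 162 [0.4866 0.3331 0.1681] 0.18090994949088768 ((0.4898017346858978, 0.3323828876018524), (0.03303237631917, 0.07572400569915771), 87.86580657958984)
   body 77 ((0.4801146388053894, 0.32896605134010315), 0.025804363191127777)
```

View pics/crop1.png

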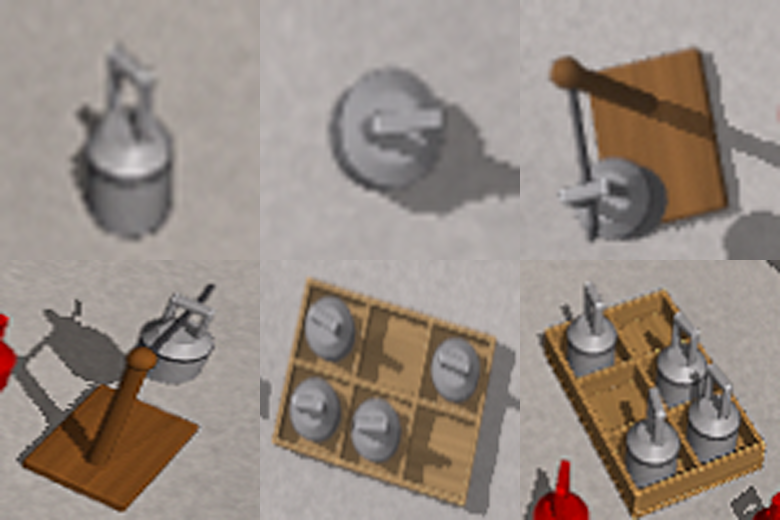

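The crop confirms silver spares (hung on hook, loose standing alone) and the empty far-middle and near −y compartments. Caddy yaw is about −15°, stand about 12°, loose about 4°. Moving towards the hook first.

```bash
cat >> h.py <<'E'
def row(x,y,zg,yaw,ref=None):
    """row to bring grasp point to x,y,zg with tool y along -(-sin,cos)yaw, tool down"""
    s=env.observe();R=np.array(s["tool_rot"]);p=np.array(s["position"])
    a=np.radians(yaw);c,n=np.cos(a),np.sin(a)
    Rt=np.array([[c,n,0],[n,-c,0],[0,0,-1.]])
    r=cv2.Rodrigues(R.T@Rt)[0].ravel()/np.radians(8)
    t=R.T@(np.array([x,y,zg+env.pinch_z])-p)/.03
    return np.round(np.r_[r,t],3)
E
python3 - <<'E'
from h import *
print(row(.5,-.1,.25,14));print(row(.45,.325,.26,12))
E
```

```text
[ 1.0000e-03 -0.0000e+00  1.7500e-01  1.5183e+01 -1.0693e+01  1.0000e-03]
[ 1.0000e-03 -0.0000e+00  4.2500e-01  1.7338e+01 -2.4794e+01 -3.3400e-01]
```

```bash
R="";python3 -m creep '0 0 0.2 15.2 -10.7 0 85;0 0 0.2 15.2 -10.7 0 85;0 0 0.2 15.2 -10.7 0 85;0 0 0.2 15.2 -10.7 0 85;0 0 0.2 15.2 -10.7 0 85;0 0 0.2 15.2 -10.7 0 85;0 0 0.2 15.2 -10.7 0 85;0 0 0.2 15.2 -10.7 0 85;0 0 0.2 15.2 -10.7 0 85;0 0 0.2 15.2 -10.7 0 85;0 0 0.2 15.2 -10.7 0 85;0 0 0.2 15.2 -10.7 0 85'
python3 - <<'E'
from h import *
print(row(.45,.325,.26,12))
E
```

```text
time_s: 2.2
position: [0.5023, -0.0961, 0.4046]
tool_rot: [[0.97, 0.243, 0.001], [0.243, -0.97, 0.001], [0.001, -0.001, -1.0]]
ft_force: [-0.1, -0.7, -1.0]
grip_width: 0.085
gripper_force: 0.0
[-4.0000e-03 -6.0000e-03  2.6100e-01  1.7240e+00 -1.4038e+01 -3.2700e-01]
```

```bash
python3 -m creep '0 0 0.26 1.7 -14 -0.33 85;0 0 0.26 1.7 -14 -0.33 85;0 0 0.26 1.7 -14 -0.33 85;0 0 0.26 1.7 -14 -0.33 85;0 0 0.26 1.7 -14 -0.33 85;0 0 0.26 1.7 -14 -0.33 85;0 0 0.26 1.7 -14 -0.33 85;0 0 0.26 1.7 -14 -0.33 85;0 0 0.26 1.7 -14 -0.33 85;0 0 0.26 1.7 -14 -0.33 85;0 0 0.26 1.7 -14 -0.33 85'
cat > look.py <<'E'
from h import *
import sys
def save(name):
    d=get_image("wrist");cv2.imwrite(f"pics/{name}.png",cv2.resize(d["image"],(768,576)));c=cloud(d)
    np.savez(f"{name}.npz",c=c,**{k:d[k] for k in["image","depth","intrinsics","D","view"]});return d,c
E
python3 - <<'E'
from look import *
d,c=save("w1")
np.set_printoptions(precision=4,suppress=True)
R=np.linalg.inv(d["view"]);print(R[:3,3],-R[:3,2])
for l in["hung","hung_loop","hook","stand"]:
    for r in spotter.boxes_of(l,d)[:3]:
        u=np.round(r["xy"]).astype(int);print(l,round(r["p"],2),u,c[u[1],u[0]])
E
```

```text
time_s: 3.3
position: [0.4499, 0.3199, 0.4144]
tool_rot: [[0.979, 0.203, -0.0], [0.203, -0.979, -0.001], [-0.0, 0.001, -1.0]]
ft_force: [0.6, -0.1, -0.1]
grip_width: 0.085
gripper_force: 0.0
[0.5295 0.3349 0.3842] [-0.3129 -0.0661 -0.9475]
hung 0.81 [250 144] [0.4857 0.3291 0.1362]
hung_loop 0.69 [248 143] [0.486  0.3306 0.1351]
hook 0.85 [246  62] [0.5457 0.3469 0.0162]
stand 0.85 [243  61] [0.5392 0.3438 0.1673]
```

View pics/w1.png

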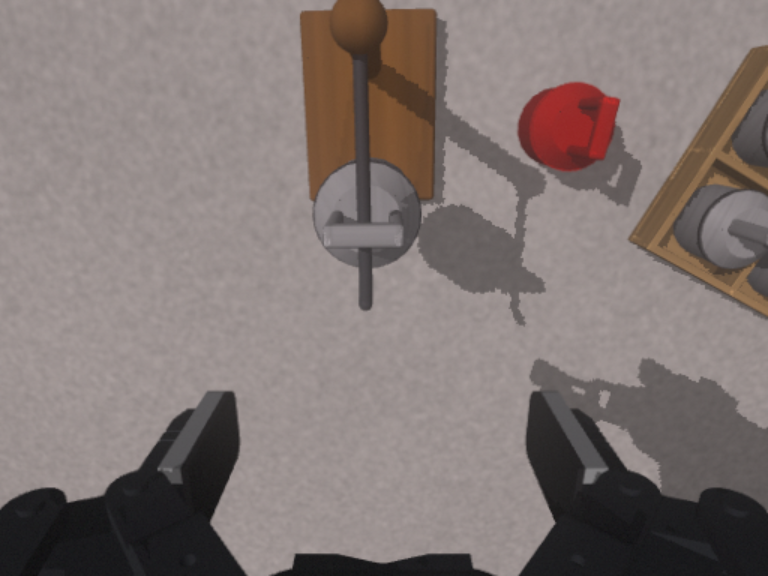

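The wrist view shows the hook wire, the hung pot's loop bar at about (243,157) in raw pixels, square to the wire, with the red look-alike at (380,83) well away. Fit the bar.

Run:
```python
from look import *
np.set_printoptions(precision=4,suppress=True)
d=np.load("w1.npz");c=d["c"]
roi=np.zeros(c.shape[:2],bool);roi[148:168,212:274]=1
m=roi&(c[...,2]>.170)&(c[...,2]<.185)
P=c[m];print(len(P),P.mean(0),np.median(P[:,2]),cv2.minAreaRect(P[:,:2].astype(np.float32)))
# ray-plane check: corners of bar at z=.176
print(atz([[216.5,157],[269,157]],d,.176))
# body circle
roi[:]=0;roi[95:185,200:290]=1
hsv=cv2.cvtColor(d["image"],cv2.COLOR_BGR2HSV)
m=roi&(c[...,2]>.08)&(c[...,2]<.14);P=c[m];print("body",cv2.minEnclosingCircle(P[:,:2].astype(np.float32)),np.percentile(P[:,2],[2,50,98]))
# two-view of bar centre: wrist + top image
t=np.load("top0.npz");ct=t["c"];mt=(ct[...,2]>.171)&(ct[...,2]<.185)&(np.hypot(ct[...,0]-.48,ct[...,1]-.334)<.028);print("top bar",mt.sum(),ct[mt].mean(0))
v,u=np.nonzero(mt);print(tri([242.5,157],d,[u.mean(),v.mean()],t))
print(row(.479,.334,.159,12))
```

```text
900 [0.484  0.3334 0.176 ] 0.17632484870768195 ((0.483333557844162, 0.33330726623535156), (0.010345821268856525, 0.034102167934179306), 12.778716087341309)
[[0.4805 0.3488 0.176 ]
 [0.4872 0.3168 0.176 ]]
body ((0.48337116837501526, 0.3333234190940857), 0.027995560318231583) [0.1237 0.1316 0.1375]
top bar 63 [0.4802 0.3328 0.1755]
(array([0.4816, 0.3337, 0.171 ]), np.float64(0.002681917400968604))
[ 0.    -0.001 -0.047  1.04  -0.285  3.369]
```

Run:
```python
from h import *
print(row(.4835,.3333,.26,12.6));print(row(.4835,.3333,.160,12.6))
```

```text
[ 0.000e+00 -1.000e-03 -1.220e-01  1.183e+00 -2.320e-01  2.000e-03]
[ 0.000e+00 -1.000e-03 -1.220e-01  1.182e+00 -2.320e-01  3.336e+00]
```

```bash
python3 -m creep '0 0 -0.12 1.18 -0.23 0 70;0 0 -0.12 1.18 -0.23 0 70;0 0 -0.12 1.18 -0.23 1 70;0 0 -0.12 1.18 -0.23 2 70;0 0 -0.12 1.18 -0.23 2.8 70;0 0 -0.12 1.18 -0.23 3.33 70;0 0 -0.12 1.18 -0.23 3.33 70;0 0 -0.12 1.18 -0.23 3.33 70;0 0 -0.12 1.18 -0.23 3.33 45;0 0 -0.12 1.18 -0.23 3.33 45'
python3 - <<'E'
from look import *
print(row(.4835,.3333,.160,12.6))
d,c=save("w2")
E
```

```text
time_s: 4.55
position: [0.4831, 0.3343, 0.3158]
tool_rot: [[0.976, 0.219, 0.002], [0.219, -0.976, 0.001], [0.002, -0.0, -1.0]]
ft_force: [-0.1, -0.5, -0.4]
grip_width: 0.0451
gripper_force: 0.0
[-0.002 -0.014  0.009  0.006  0.034  0.037]
```

View pics/w2.png

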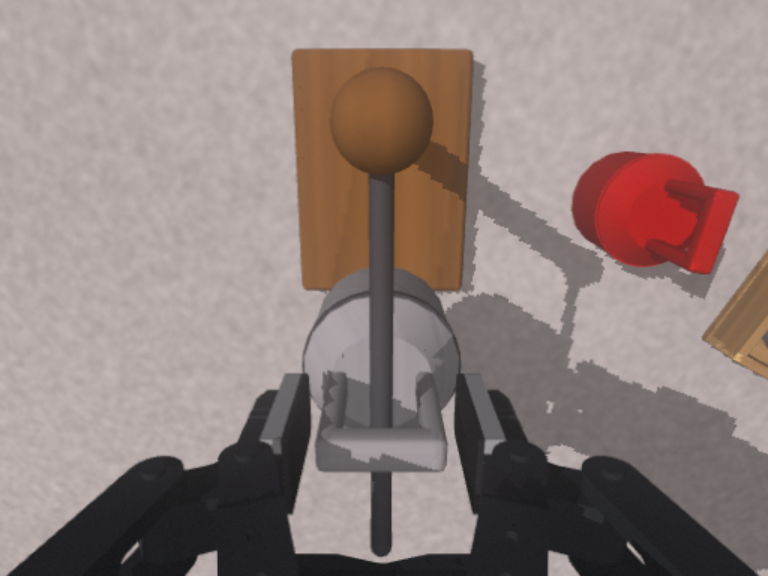

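The loop bar (display px 380,450) sits centred between the pads with the wire between them. Close.

```bash
python3 -m creep '0 0 0 0 0 0 25;0 0 0 0 0 0 25;0 0 0 0 0 0 25;0 0 0 0 0 0 25;0 0 0 0 0 0 25' 60 && python3 -m creep '0 0 0 0 0 -0.2 25;0 0 0 0 0 -0.4 25;0 0 0 0 0 -0.57 25;0 0 0 0 0 -0.57 25;0 0 0 0 0 -0.57 25'
```

```text
time_s: 5.1
position: [0.4831, 0.3343, 0.3154]
tool_rot: [[0.976, 0.22, 0.001], [0.22, -0.976, 0.0], [0.001, -0.0, -1.0]]
ft_force: [-0.3, -0.7, 5.3]
grip_width: 0.0333
gripper_force: 59.2
time_s: 5.6
position: [0.483, 0.3343, 0.3318]
tool_rot: [[0.976, 0.219, -0.0], [0.219, -0.976, -0.0], [-0.0, -0.0, -1.0]]
ft_force: [-0.2, 0.4, -1.8]
grip_width: 0.0329
gripper_force: 59.6
```

```bash
python3 -m creep '0 0 0 -0.6 0 0 25;0 0 0 -1.2 0 0 25;0 0 0 -1.8 0 0 25;0 0 0 -2.4 0 0 25;0 0 0 -2.6 0 0 25;0 0 0 -2.6 0 -1 25;0 0 0 -2.6 0 -2 25;0 0 0 -2.6 0 -2.2 25;0 0 0 -2.6 0 -2.2 25'
python3 - <<'E'
from look import *
d,c=save("w3")
print(row(.5647,-.0046,.20,0))
E
```

```text
time_s: 6.5
position: [0.4072, 0.3172, 0.3981]
tool_rot: [[0.976, 0.219, 0.001], [0.219, -0.976, 0.001], [0.002, -0.0, -1.0]]
ft_force: [-0.5, 0.3, -1.8]
grip_width: 0.033
gripper_force: 60.2
[2.0000e-03 6.0000e-03 1.5840e+00 2.7750e+00 1.1617e+01 1.4080e+00]
```

View pics/w3.png

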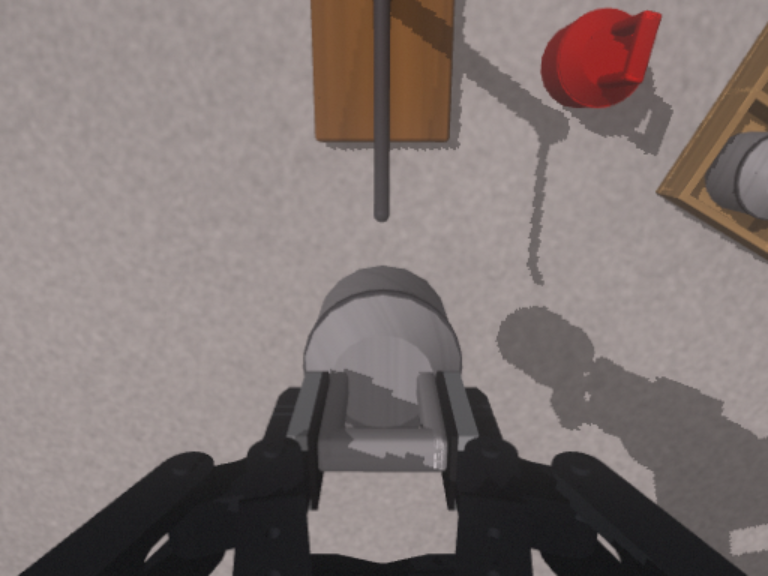

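Wrist view: pot upright in the pads, clear of the hook end (display px 380,215). Carry it over, stopping short of the caddy to re-measure the pockets.

Run:
```python
from h import *
print(row(.4874,.0161,.235,-15))
```

```text
[3.0000e-03 6.0000e-03 3.4590e+00 4.1100e-01 1.0378e+01 2.4300e-01]
```

```bash
python3 -m creep '0 0 0.6 0.4 1.5 0 25;0 0 1.2 0.4 3 0.2 25;0 0 1.8 0.4 4.5 0.2 25;0 0 2.4 0.4 6 0.2 25;0 0 3 0.4 7.5 0.2 25;0 0 3.46 0.4 9 0.2 25;0 0 3.46 0.4 10 0.2 25;0 0 3.46 0.4 10.4 0.2 25;0 0 3.46 0.4 10.4 0.2 25;0 0 3.46 0.4 10.4 0.2 25'
python3 - <<'E'
from look import *
np.set_printoptions(precision=4,suppress=True)
d,c=save("w4")
hsv=cv2.cvtColor(d["image"],cv2.COLOR_BGR2HSV)
wood=(hsv[...,1]>90)&(hsv[...,0]>8)&(hsv[...,0]<28)
m=wood&(np.hypot(c[...,0]-.53,c[...,1])<.17)&(c[...,2]>.027)&(c[...,2]<.038)
P=c[m];print(len(P),np.median(P[:,2]),cv2.minAreaRect(P[:,:2].astype(np.float32)))
m=wood&(np.hypot(c[...,0]-.53,c[...,1])<.17)&(c[...,2]>.0)&(c[...,2]<.012);print("floor",m.sum(),np.median(c[m][:,2]))
for q in[(.5647,-.0046),(.4741,-.0569)]:
    print(w2p(np.r_[q,.006],d)*1.5)
E
```

```text
time_s: 7.55
position: [0.4869, 0.0163, 0.3911]
tool_rot: [[0.966, -0.258, -0.002], [-0.258, -0.966, 0.001], [-0.002, -0.0, -1.0]]
ft_force: [-0.1, 0.5, -1.9]
grip_width: 0.0331
gripper_force: 60.6
7519 0.03245583634994165 ((0.5294615626335144, 0.0024563223123550415), (0.22790339589118958, 0.15262912213802338), 75.0205078125)
floor 13790 0.006634420563718352
[[379.2869 122.6512]]
[[484.0695 232.8005]]
```

View pics/w4.png

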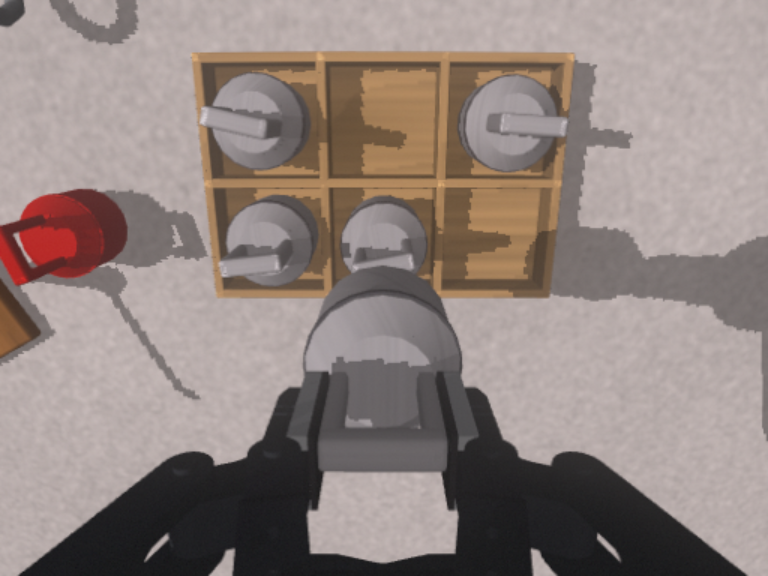

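The whole caddy rim is visible: centre (.5295,.0025), 228×153 mm, yaw −15°, rim at 32 mm and floor at 6.6 mm, as stated; empty pockets at display (383,125) and (490,240). Check the finger linkage's clearance against neighbouring loops.

Run:
```python
from look import *
np.set_printoptions(precision=4,suppress=True)
s=env.observe();R=np.array(s["tool_rot"]);p=np.array(s["position"]);print(np.array(s["q"]))
c=np.load("w4.npz")["c"];dd=np.load("w4.npz")["depth"]
L=((c-p)@R)[dd>0];L=L[np.hypot(L[:,0],L[:,1])<.12]
for a in np.arange(.08,.18,.01):
    b=L[(L[:,2]>a)&(L[:,2]<a+.01)]
    if len(b):print(round((env.pinch_z-a)*1000),len(b),"y",b[:,1].min(),b[:,1].max())
# neighbours' loops in caddy frame
C=np.array([.5293,.003]);A=np.array([[np.cos(np.radians(-15)),-np.sin(np.radians(-15))],[np.sin(np.radians(-15)),np.cos(np.radians(-15))]])
q=(c[...,:2]-C)@A
for i,(x,y) in {1:(-.037,0),2:(-.037,.074),3:(.037,-.074),5:(.037,.074)}.items():
    m=(c[...,2]>.08)&(c[...,2]<.1)&(np.hypot(q[...,0]-x,q[...,1]-y)<.03)&(dd>0);P=q[m]*1000
    print(i,len(P),P.min(0),P.max(0)) if len(P) else None
print(row(.5650,-.0066,.235,-15),row(.5650,-.0066,.0815,-15))
```

```text
[-12.0062  16.1574  85.2812   0.0224  78.6285  92.9128]
75 246 y -0.020513316576238175 0.025296726019206458
65 7058 y -0.058236292291374586 0.06291023150707614
55 5240 y -0.05530004794183129 0.059823249764990316
45 8246 y -0.05193625470892184 0.05596532893882284
35 3165 y -0.04820173184896122 0.05187277090936381
25 2832 y -0.033868090455808464 0.03776708618447508
15 2197 y -0.02800205157928798 0.03250949861522852
5 1188 y -0.027943605454495944 0.032527459026934304
-5 794 y -0.027808114280341144 0.03231421146658078
-15 2957 y -0.015246745823450184 0.019523275000029018
1 366 [-40.5641 -17.296 ] [-29.6616  16.3648]
2 591 [-42.9001  54.5438] [-30.1698  87.9752]
3 657 [ 30.2021 -92.0432] [ 40.9454 -58.2315]
5 687 [29.1551 56.1918] [45.1642 90.6132]
[-0.002  0.009  0.01   2.716  0.077  0.052] [-0.002  0.009  0.01   2.722  0.079  5.169]
```

```bash
python3 - <<'E'
from h import *
print(row(.5648,-.0052,.0815,-15))
E
python3 -m creep '0 0 0 0.9 0 0 25;0 0 0 1.8 0.03 0 25;0 0 0 2.71 0.03 0 25;0 0 0 2.71 0.03 0 25;0 0 0 2.71 0.03 0.8 25;0 0 0 2.71 0.03 1.6 25;0 0 0 2.71 0.03 2.4 25;0 0 0 2.71 0.03 3.2 25;0 0 0 2.71 0.03 3.7 25;0 0 0 2.71 0.03 4 25;0 0 0 2.71 0.03 4 25'
python3 - <<'E'
from h import *
print(row(.5648,-.0052,.0815,-15))
E
```

```text
[-2.000e-03  9.000e-03  1.000e-02  2.703e+00  3.500e-02  5.169e+00]
time_s: 8.7
position: [0.5649, -0.0055, 0.2711]
tool_rot: [[0.966, -0.258, -0.002], [-0.258, -0.966, 0.001], [-0.002, -0.0, -1.0]]
ft_force: [-0.2, -0.1, -1.8]
grip_width: 0.0328
gripper_force: 60.6
[-0.     0.016  0.009 -0.004 -0.008  1.162]
```

```bash
python3 -m creep '0 0 0 0 0 0.4 25;0 0 0 0 0 0.8 25;0 0 0 0 0 1 25;0 0 0 0 0 1.05 25;0 0 0 0 0 1.1 25;0 0 0 0 0 1.1 25'
python3 - <<'E'
from look import *
d,c=save("w5");print(env.observe()["position"])
E
```

```text
time_s: 9.3
position: [0.5655, -0.0065, 0.2389]
tool_rot: [[0.966, -0.259, 0.0], [-0.259, -0.966, -0.0], [0.0, -0.0, -1.0]]
ft_force: [0.7, 0.1, -2.0]
grip_width: 0.0329
gripper_force: 60.6
[ 0.56552878 -0.00650155  0.23907322]
```

View pics/w5.png

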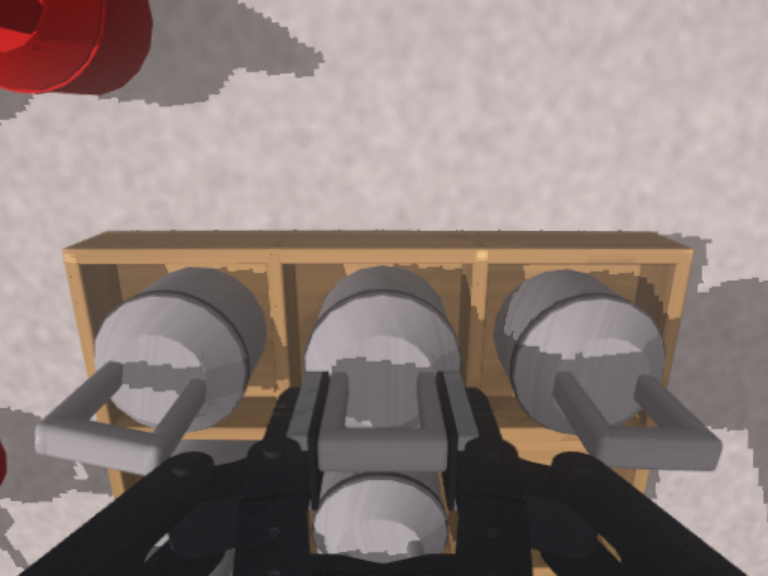

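The pot is centred inside the far-middle compartment with clearance on both sides (display px 383,330). Lower by small steps until the floor is felt.

```bash
python3 -m creep '0 0 0 0 0 0.04 25;0 0 0 0 0 0.07 25;0 0 0 0 0 0.07 25;0 0 0 0 0 0.07 25'; python3 -m creep '0 0 0 0 0 0.03 25;0 0 0 0 0 0.05 25;0 0 0 0 0 0.05 25'
```

```text
time_s: 9.75
position: [0.5654, -0.0064, 0.2368]
tool_rot: [[0.966, -0.259, 0.0], [-0.259, -0.966, 0.0], [0.0, -0.0, -1.0]]
ft_force: [-0.4, -0.5, -2.9]
grip_width: 0.0328
gripper_force: 60.6
time_s: 10.05
position: [0.5654, -0.0065, 0.2357]
tool_rot: [[0.966, -0.259, 0.001], [-0.259, -0.966, -0.0], [0.001, 0.0, -1.0]]
ft_force: [-2.3, -0.5, 4.3]
grip_width: 0.0328
gripper_force: 61.4
```

Contact with the floor felt (force +7 N at underside ≈ 6 mm). Release and rise.

```bash
python3 -m creep '0 0 0 0 0 0 36;0 0 0 0 0 0 40;0 0 0 0 0 0 46;0 0 0 0 0 0 46;0 0 0 0 0 0 46;0 0 0 0 0 -0.4 46;0 0 0 0 0 -1 46;0 0 0 0 0 -2.2 46;0 0 0 0 0 -3.6 46;0 0 0 0 0 -5 46;0 0 0 0 0 -5.3 46'
python3 - <<'E'
from look import *
print(row(.42,-.305,.235,4))
E
```

```text
time_s: 11.15
position: [0.5652, -0.0063, 0.4001]
tool_rot: [[0.966, -0.259, 0.009], [-0.259, -0.966, -0.002], [0.009, -0.0, -1.0]]
ft_force: [0.4, -1.0, -0.7]
grip_width: 0.0461
gripper_force: 0.0
[ 8.0000e-03 -6.7000e-02 -2.3740e+00 -2.1030e+00  1.0869e+01  3.2400e-01]
```

Now to a hover short of the loose pot.

```bash
python3 -m creep '0 0 -0.5 -0.4 1.5 0.3 60;0 0 -1 -0.8 3 0.3 60;0 0 -1.5 -1.2 4.5 0.3 60;0 0 -2 -1.6 6 0.3 60;0 0 -2.37 -2.1 7.5 0.3 60;0 -0.06 -2.37 -2.1 9 0.3 60;0 -0.06 -2.37 -2.1 10.4 0.3 60;0 -0.06 -2.37 -2.1 10.9 0.3 60;0 -0.06 -2.37 -2.1 10.9 0.3 60;0 -0.06 -2.37 -2.1 10.9 0.3 60'
python3 - <<'E'
from look import *
np.set_printoptions(precision=4,suppress=True)
d,c=save("w6")
for l in["loose","loose_loop"]:
    for r in spotter.boxes_of(l,d)[:3]:
        u=np.round(r["xy"]).astype(int);print(l,round(r["p"],2),u,c[u[1],u[0]])
m=(np.hypot(c[...,0]-.47,c[...,1]+.303)<.04)&(c[...,2]>.084)&(c[...,2]<.1)
P=c[m];print(len(P),P.mean(0),np.median(P[:,2]),cv2.minAreaRect(P[:,:2].astype(np.float32)))
v,u=np.nonzero(m)
t=np.load("top0.npz");ct=t["c"];mt=(ct[...,2]>.084)&(ct[...,2]<.1)&(np.hypot(ct[...,0]-.47,ct[...,1]+.303)<.04);vt,ut=np.nonzero(mt)
print("top",ct[mt].mean(0),tri([u.mean(),v.mean()],d,[ut.mean(),vt.mean()],t))
x,y=P[:,:2].mean(0)
print(row(x,y,.235,4),w2p([x,y,.09],d)*1.5)
E
```

```text
time_s: 12.15
position: [0.4201, -0.3053, 0.3852]
tool_rot: [[0.998, 0.069, -0.008], [0.069, -0.998, 0.002], [-0.008, -0.002, -1.0]]
ft_force: [-0.4, -0.6, -0.1]
grip_width: 0.0599
gripper_force: 0.0
loose 0.89 [262 112] [ 0.4732 -0.3091  0.0511]
loose 0.44 [32 79] [ 0.4864 -0.0815  0.0062]
loose_loop 0.85 [258 116] [ 0.4732 -0.3053  0.0864]
loose_loop 0.18 [33 78] [ 0.4884 -0.0995  0.033 ]
606 [ 0.4687 -0.3059  0.0902] 0.0903882538822732 ((0.4684397280216217, -0.30603232979774475), (0.010001281276345253, 0.033234450966119766), 4.589406490325928)
top [ 0.4677 -0.3052  0.0896] (array([ 0.468 , -0.306 ,  0.0849]), np.float64(1.3051524483673444e-05))
[-0.011  0.058  0.008  1.602  0.153 -0.157] [[387.5688 183.7472]]
```

View pics/w6.png

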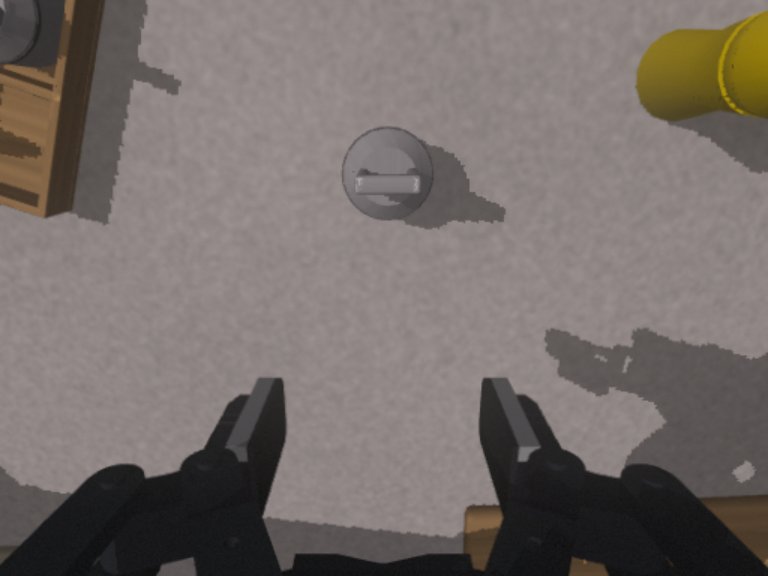

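The loose pot's bar shows at display (388,184), top at 90 mm, yaw 4.6°; views agree at (.468,−.305).

Run:
```python
from h import *
print(row(.4685,-.305,.0745,4.5))
```

```text
[-0.011  0.058 -0.055  1.642  0.131  5.193]
```

```bash
python3 -m creep '-0.01 0.06 -0.06 0.8 0.13 0 60;-0.01 0.06 -0.06 1.64 0.13 0.5 60;-0.01 0.06 -0.06 1.64 0.13 1.5 60;-0.01 0.06 -0.06 1.64 0.13 2.5 60;-0.01 0.06 -0.06 1.64 0.13 3.5 60;-0.01 0.06 -0.06 1.64 0.13 4.3 60;-0.01 0.06 -0.06 1.64 0.13 4.9 60;-0.01 0.06 -0.06 1.64 0.13 5.19 60;-0.01 0.06 -0.06 1.64 0.13 5.19 50;-0.01 0.06 -0.06 1.64 0.13 5.19 45'
python3 - <<'E'
from look import *
d,c=save("w7");print(row(.4685,-.305,.0745,4.5))
E
```

```text
time_s: 13.3
position: [0.4684, -0.3062, 0.23]
tool_rot: [[0.997, 0.078, 0.001], [0.078, -0.997, -0.001], [0.001, 0.001, -1.0]]
ft_force: [1.2, -0.1, 0.3]
grip_width: 0.0452
gripper_force: 0.0
[ 0.01  -0.01  -0.004  0.009 -0.043  0.032]
```

View pics/w7.png

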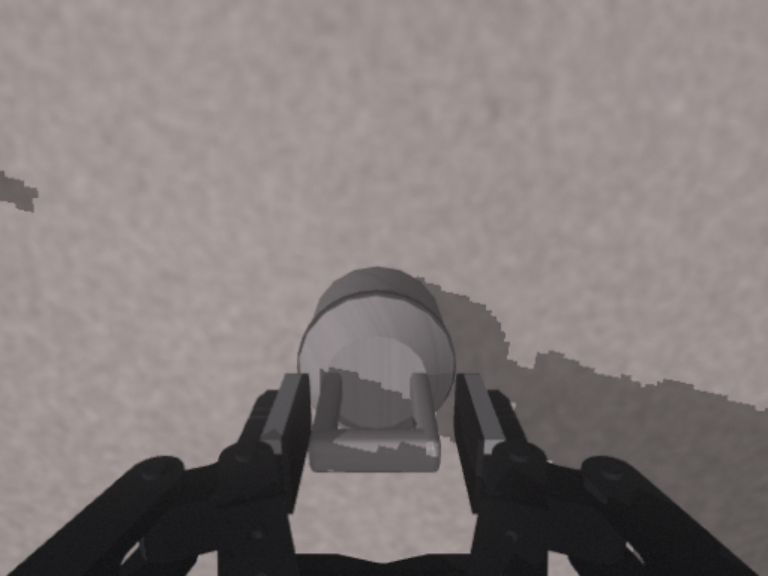

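The loop is between the pads, about 1 mm left of centre; nudge and close. (That was the tenth picture; from here I check by numbers.)

```bash
python3 -m creep '0 0 0 0 -0.04 0 45;0 0 0 0 -0.04 0 25;0 0 0 0 -0.04 0 25;0 0 0 0 -0.04 0 25;0 0 0 0 -0.04 0 25;0 0 0 0 -0.04 0 25' 60 && python3 -m creep '0 0 0 0 0 -0.3 25;0 0 0 0 0 -1 25;0 0 0 0 0 -2.2 25;0 0 0 0 0 -3.5 25;0 0 0 0 0 -4.8 25;0 0 0 0 0 -5 25;0 0 0 0 0 -5 25'
python3 - <<'E'
from look import *
print(row(.474,-.0574,.23,-15))
E
```

```text
time_s: 13.95
position: [0.468, -0.3051, 0.2299]
tool_rot: [[0.997, 0.077, 0.001], [0.077, -0.997, -0.001], [0.001, 0.001, -1.0]]
ft_force: [-0.5, 1.9, 6.1]
grip_width: 0.0331
gripper_force: 59.4
time_s: 14.65
position: [0.4677, -0.3051, 0.3802]
tool_rot: [[0.997, 0.077, 0.002], [0.077, -0.997, -0.002], [0.002, 0.002, -1.0]]
ft_force: [-0.5, -0.1, -1.9]
grip_width: 0.0328
gripper_force: 60.0
[ 0.011 -0.013  2.43   0.848 -8.214 -0.163]
```

```bash
python3 -m creep '0 0 0.6 0.85 -1.4 -0.16 25;0 0 1.2 0.85 -2.8 -0.16 25;0 0 1.8 0.85 -4.2 -0.16 25;0 0 2.43 0.85 -5.6 -0.16 25;0 0 2.43 0.85 -7 -0.16 25;0 0 2.43 0.85 -8 -0.16 25;0 0 2.43 0.85 -8.21 -0.16 25;0 0 2.43 0.85 -8.21 -0.16 25;0 0 2.43 0.85 -8.21 -0.16 25;0 0 2.43 0.85 -8.21 -0.16 25'
python3 - <<'E'
from look import *
np.set_printoptions(precision=4,suppress=True)
s=env.observe();R=np.array(s["tool_rot"]);p=np.array(s["position"])
t,ct=[*(lambda d:(d,cloud(d)))(get_image("top"))]
d,c=save("w8")
# pot1..: check new pot in pocket4: loop top + lid heights
hsv=cv2.cvtColor(d["image"],cv2.COLOR_BGR2HSV)
C=np.array([.529,.0045]);a=np.radians(-15);A=np.array([[np.cos(a),-np.sin(a)],[np.sin(a),np.cos(a)]])
for nm,cc,dd in(("wrist",c,d["depth"]),("top",ct,t["depth"])):
  q=(cc[...,:2]-C)@A
  for i,(x,y) in {1:(-.037,0),2:(-.037,.074),3:(.037,-.074),4:(.037,0),5:(.037,.074)}.items():
    m=(cc[...,2]>.08)&(cc[...,2]<.11)&(np.hypot(q[...,0]-x,q[...,1]-y)<.03)&(dd>0)
    if m.sum()>5:print(nm,i,m.sum(),q[m].mean(0)*1000,"ztop",np.percentile(cc[m][:,2],90))
# held pot in tool frame
L=((c-p)@R)[d["depth"]>0];b=L[(np.hypot(L[:,0],L[:,1])<.035)&(L[:,2]>env.pinch_z+.02)]
print("held body",b.min(0),b.max(0))
wood=(hsv[...,1]>90)&(hsv[...,0]>8)&(hsv[...,0]<28)
m=wood&(np.hypot(c[...,0]-.53,c[...,1])<.17)&(c[...,2]>.027)&(c[...,2]<.038)
P=c[m];print("rim",len(P),cv2.minAreaRect(P[:,:2].astype(np.float32)))
print(row(.474,-.0574,.0815,-15))
E
```

```text
time_s: 15.65
position: [0.4744, -0.0587, 0.3834]
tool_rot: [[0.966, -0.26, -0.001], [-0.26, -0.966, 0.0], [-0.001, 0.0, -1.0]]
ft_force: [-0.6, -0.0, -1.9]
grip_width: 0.0333
gripper_force: 60.2
wrist 1 622 [-35.5182  -3.7956] ztop 0.0971778821495245
wrist 2 652 [-34.973   67.2077] ztop 0.09711842502221349
wrist 3 670 [ 36.8364 -76.7533] ztop 0.0973270895355938
wrist 4 714 [39.0571 -4.7628] ztop 0.0972499777248079
wrist 5 779 [37.582  69.5446] ztop 0.09719481996628401
top 2 54 [-36.2301  70.0688] ztop 0.09920084085125772
top 5 54 [34.3442 73.577 ] ztop 0.09770262476008472
held body [-0.0243 -0.0346  0.1748] [0.0347 0.0345 0.3794]
rim 7434 ((0.5294700860977173, 0.003147900104522705), (0.22800679504871368, 0.15304234623908997), 74.97281646728516)
[-0.     0.003 -0.01  -0.02  -0.034  4.914]
```

Pot in pocket 4 stands at the same height as its neighbours. Lower the second into pocket 0.

```bash
python3 -m creep '0 0 0 -0.02 -0.03 1 25;0 0 0 -0.02 -0.03 2 25;0 0 0 -0.02 -0.03 3 25;0 0 0 -0.02 -0.03 3.5 25;0 0 0 -0.02 -0.03 3.9 25;0 0 0 -0.02 -0.03 4.3 25;0 0 0 -0.02 -0.03 4.6 25;0 0 0 -0.02 -0.03 4.75 25;0 0 0 -0.02 -0.03 4.8 25;0 0 0 -0.02 -0.03 4.8 25'
python3 - <<'E'
from h import *
print(row(.474,-.0574,.0812,-15))
E
```

```text
time_s: 16.75
position: [0.474, -0.0568, 0.2401]
tool_rot: [[0.966, -0.259, 0.0], [-0.259, -0.966, -0.0], [0.0, -0.0, -1.0]]
ft_force: [0.4, -0.6, -1.2]
grip_width: 0.033
gripper_force: 60.2
[-0.    -0.004 -0.001  0.005  0.021  0.14 ]
```

```bash
python3 -m creep '0 0 0 0 0 0.05 25;0 0 0 0 0 0.09 25;0 0 0 0 0 0.09 25;0 0 0 0 0 0.09 25'; python3 -m creep '0 0 0 0 0 0.03 25;0 0 0 0 0 0.05 25;0 0 0 0 0 0.05 25'
```

```text
time_s: 17.15
position: [0.4739, -0.0566, 0.2373]
tool_rot: [[0.966, -0.259, 0.0], [-0.259, -0.966, -0.0], [0.0, -0.0, -1.0]]
ft_force: [-0.7, -1.1, -2.3]
grip_width: 0.0328
gripper_force: 60.2
time_s: 17.45
position: [0.474, -0.0566, 0.236]
tool_rot: [[0.966, -0.259, 0.001], [-0.259, -0.966, -0.0], [0.001, -0.0, -1.0]]
ft_force: [0.1, 0.1, 2.4]
grip_width: 0.0331
gripper_force: 60.7
```

Contact at the expected height. Release and retreat.

```bash
python3 -m creep '0 0 0 0 0 0 36;0 0 0 0 0 0 40;0 0 0 0 0 0 46;0 0 0 0 0 0 46;0 0 0 0 0 0 46;0 0 0 0 0 -0.4 46;0 0 0 0 0 -1 46;0 0 0 0 0 -2.2 46;0 0 0 0 0 -3.6 46;0 0 0 -0.8 0 -5 46;0 0 0 -2 0 -5.3 46;0 0 0 -2.5 0 -5.3 46'
python3 - <<'E'
from look import *
np.set_printoptions(precision=4,suppress=True)
d,c=save("w9")
C=np.array([.529,.0045]);a=np.radians(-15);A=np.array([[np.cos(a),-np.sin(a)],[np.sin(a),np.cos(a)]])
q=(c[...,:2]-C)@A
for i,(x,y) in {0:(-.037,-.074),1:(-.037,0),2:(-.037,.074),3:(.037,-.074),4:(.037,0),5:(.037,.074)}.items():
    n=np.hypot(q[...,0]-x,q[...,1]-y)<.034
    m=n&(c[...,2]>.08)&(c[...,2]<.11);l=n&(c[...,2]>.05)&(c[...,2]<.062)
    print(i,m.sum(),q[m].mean(0)*1000,"ztop",np.percentile(c[m][:,2],[10,90]),"lid",l.sum(),np.median(c[l][:,2]))
E
```

```text
time_s: 18.65
position: [0.3994, -0.0364, 0.3963]
tool_rot: [[0.966, -0.259, 0.003], [-0.259, -0.966, -0.001], [0.003, 0.0, -1.0]]
ft_force: [-0.1, 0.2, 0.2]
grip_width: 0.0462
gripper_force: 0.0
0 613 [-36.4605 -74.4064] ztop [0.0951 0.0973] lid 1642 0.055222016294113524
1 618 [-36.6195  -3.8158] ztop [0.0942 0.0973] lid 1672 0.05531383174320789
2 677 [-35.9064  66.8471] ztop [0.0884 0.0972] lid 1691 0.05522694682589907<stdin>:9: RuntimeWarning: Mean of empty slice.
  ret = um.true_divide(
Traceback (most recent call last):
IndexError: index -1 is out of bounds for axis 0 with size 0
```

Pocket 0 matches its neighbours. The far row may just be outside this view; check with the fixed cameras.

Run:
```python
from look import *
np.set_printoptions(precision=4,suppress=True)
w=np.load("w9.npz");C=np.array([.529,.0045]);a=np.radians(-15);A=np.array([[np.cos(a),-np.sin(a)],[np.sin(a),np.cos(a)]])
pk={0:(-.037,-.074),1:(-.037,0),2:(-.037,.074),3:(.037,-.074),4:(.037,0),5:(.037,.074)}
d=get_image("scene");c=cloud(d);old=np.load("scene0.npz")["c"]
for i,(x,y) in pk.items():
    o=[]
    for cc in(old,c):
        q=(cc[...,:2]-C)@A;m=(np.hypot(q[...,0]-x,q[...,1]-y)<.034)&(cc[...,2]>.05)&(cc[...,2]<.11)
        o+=[m.sum()]+([*np.round(q[m].mean(0)*1000,1),round(cc[m][:,2].max(),4)] if m.sum() else [])
    W=C+A@np.array([x,y]);print(i,o,"w9 px",w2p(np.r_[W,.09],w)[0])
```

```text
0 [np.int64(0), np.int64(219), np.float64(-33.7), np.float64(-68.4), np.float64(0.103)] w9 px [253.2374  88.0448]
1 [np.int64(244), np.float64(-33.1), np.float64(3.8), np.float64(0.1023), np.int64(249), np.float64(-33.9), np.float64(4.2), np.float64(0.1025)] w9 px [158.2343  88.303 ]
2 [np.int64(258), np.float64(-32.8), np.float64(75.6), np.float64(0.1001), np.int64(257), np.float64(-33.4), np.float64(76.2), np.float64(0.1019)] w9 px [64.8518 89.1833]
3 [np.int64(224), np.float64(39.4), np.float64(-70.7), np.float64(0.1034), np.int64(227), np.float64(39.9), np.float64(-70.5), np.float64(0.1016)] w9 px [253.1798 -19.1283]
4 [np.int64(0), np.int64(239), np.float64(42.1), np.float64(2.8), np.float64(0.1011)] w9 px [150.1669 -18.4525]
5 [np.int64(257), np.float64(40.9), np.float64(78.9), np.float64(0.1009), np.int64(251), np.float64(41.0), np.float64(79.3), np.float64(0.1023)] w9 px [ 49.3049 -16.2619]
```

All six compartments are filled at equal height, and the original pots have not moved.

```bash
python3 -c "
from rig import job
print(job.close_job())"
```

```text
the job is handed in; nothing more can be done
None
```

Job handed in at about 19 s: the hung pot stands in the far-middle compartment and the loose pot in the near −y one, both upright on the floor; camera depth shows the four original pots where they were, and nothing else was touched that I saw, though I did not re-measure the bowl, mug or grinder.

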